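# Shut the gas to the bare burner

## Task

The dye pot has come off one of the two burners in the hat maker's workshop: shut the gas to that bare burner by turning its yellow-handled cock clockwise until the handle stands square across the pipe, fully home against its stop. Leave the red-handled cock as it is, and do not shift the pot that is still on its burner.

Things in the scene. Friction and masses are not known exactly. Their poses are not given: they have to be found in the camera images.
- yellow_stand: Fixed gas line of the bare burner. Origin on the bench top straight below the yellow cock's turning axis; z up; x along the 20 mm copper pipe (its centre 40 mm up). Black burner, 150 mm over its rests, 55 mm high, centred at x = +200 mm; inlet elbow at x = -65 mm; wooden base 200 x 70 x 12 mm. Stands left or right of the red one, x axis within 20 degrees of world x.
- yellow_cock (a joint): Yellow handle's angle, rad. 0 open: along the pipe, to the stand's -x. Grows clockwise from above to 1.571, shut, at the hard stop: across the pipe, to the stand's +y. Points along (-cos a, sin a). Grip bar 18 wide, 14 high, 50 to 125 mm from the axis, its middle 93 mm above the bench, clear below down to 53 mm. Starts at 0 to 0.35, stays where left; turns with 0.35 N m (4 N at 85 mm).
- red_grip (a point): Middle of the other cock's red grip, to be left alone: 85 mm from that cock's axis, 93 mm above the bench. The red cock and its fixed stand are built like the yellow one, with the axes 340 mm or more apart; the pot is on its burner and its handle lies along the pipe or nearly so, pointing to the robot.
- pot: Blue enamel pot standing on the burner of the red-handled cock, to be left there: 144 mm across and 85 mm high, with a black loop handle sticking out about 35 mm on either side; origin at the centre of its underside, 55 mm above the bench.

How it is judged:
At the end, for the whole second after the job is handed in: The yellow-handled cock is within 10 degrees of its shut stop (handle square across the pipe), the red grip is within 20 mm and the pot within 30 mm of where they started (value of joint yellow_cock above 1.396 rad and distance of red_grip from where it was at the start of the episode below 0.02 m and distance of pot from where it was at the start of the episode below 0.03 m); the robot touches nothing.
It fails at once if the red-handled cock is turned (its grip moves more than 20 mm) (distance of red_grip from where it was at the start of the episode above 0.02 m).
It fails at once if the pot is shifted more than 30 mm (distance of pot from where it was at the start of the episode above 0.03 m).
It also fails if it takes over 32 s, if anything falls off the work surface, if the arm or the gripper's body presses on something with over 40 N, if the wrist force passes 120 N, or if a joint passes its speed limit or range.

## Robot

A 7-joint arm with a two-finger parallel gripper is mounted at the origin on the work surface. World frame = base frame: x ahead of the robot, y to its left, z up, the work surface at z = 0. Lengths are in m, angles in rad, forces in N, time in s.
With the tool pointing down it reaches from about 0.4 to 0.85 m from the base axis. Payload 10.4 kg.
Tool frame: the origin (TCP) lies between the finger pads; the fingertips stand ahead of it and the grasp point (between the pads) lies 5 mm behind it (manip.tip_extent is the z of the fingertips in the tool frame, in m); z points along the fingers, y is the line along which they close (so a half turn about z gives the same grasp; the last joint's range is limited). The gripper opens to 85 mm and grips with 20 to 120 N. Pads are 22 mm wide; open, the fingers measure 114 mm over their backs; the gripper's body (76 mm by 85 mm) begins 54 mm behind the grasp point. The pads swing forward as they close: fully open they stand 13 mm farther back than shut.
Start: joints at [-1.125, 0.332, -0.065, 1.46, 0.022, 1.35, -0.088], TCP at [0.282, 0.558, 0.245] pointing down, gripper open.
Joint ranges: [-2.6, 2.6], [-0.5, 2.12], [-1.47, 1.34], [0.16, 2.42], [-1.27, 4.41], [0.06, 2.06], [-2.6, 2.6]. Speed limits (rad/s): [2.22, 2.22, 2.79, 2.79, 3.14, 3.14, 3.14].

## Interface

Orientations are given as a unit quaternion [x, y, z, w].
In Python, from workcell import status, viewer, manip gives the robot as it stands.
- The arm moves only by the tool play_rows, never from a script. Its argument "plan" is one flat list of numbers, 7 for each row, row after row: the turn, a rotation vector about the tool's x, y, z in degrees, then the shift along the tool's x, y, z in m, then the opening, from 0 (shut) to 1 (fully open). In form: [ax, ay, az, dx, dy, dz, grip, ax, ay, az, dx, dy, dz, grip, ...]. A call has 1 to 20 rows; each row is the pose to reach, as a shift and turn from the pose commanded when the call began, along the tool's axes at that moment; what a row does not reach only later rows make up. A row lasts 1/8 s, in which the tool goes at most 62.5 mm and 10.7 degrees, less where a joint would pass 70% of its speed; a pose out of reach is approached as far as the arm can. A call with a gripper value outside its range is refused whole. The fingers move at their own pace and stop on an object; "squeeze" is the grip in N (left out, the last holds). Time passes only in rows, so rows that repeat a pose let the fingers close. It gives the time, the measured TCP pose, the force, the opening and the grip force at its end, in the units of the state.
- status.get_obs(): the state, without advancing time (a new reading comes with each control period).
- viewer.camera(name): name is "scene" or "top"; returns the picture (384x512x3 uint8, red, green, blue); there is no depth.
- viewer.camera_model(name): a dict with "fx", "fy", "cx", "cy" (pixels), "R" (3x3) and "t" (3): a world point X has camera coordinates R X + t. Camera axes: x right, y down, z forward; pixel columns grow to the right and rows downward; lengths in m; the calibration is good to about 2 mm. A picture is of the moment at which its call begins. camera_model takes no time and is no camera call.
- manip.hand_in(): hands the job in; it is judged then, once.
The state is a dict: "clock": time; "joint_pos": joint angles; "joint_velocities": joint speeds; "tau": joint torques, N m; "position": TCP position; "ee_rot": TCP orientation; "ft_force": force on the tool from outside, world axes, zero at the start; "torque": the same for the moment, N m; "grip_width": opening from 0.0 (shut) to 1.0 (fully open); "grasp_force": force on a finger pad.
Only numpy, scipy, OpenCV 4.12 (cv2) and the standard library are available. Lean on these libraries where they do the work, as an engineer would, in place of code of your own. Each camera call takes 0.05 s, during which the arm holds its last target. There are 200 camera calls.

## Working session

There is one attempt and no reset: what is moved stays moved. The work goes in short steps, Python scripts to look and compute and a tool call to move; the robot and the scene stay as the last step left them, time stands still between calls to the robot, and variables do not carry over. Pictures are saved under pics/ and viewed, at most 10 in all, crops included, and the job is handed in when it is done.

Besides the shell and the picture viewer there is one more tool, called after "Request:" as name(argument=value, ...) on one line, values as JSON. play_rows: Moves the arm, as the interface text tells. Its arguments: {"type":"object","properties":{"plan":{"type":"array","items":{"type":"number"}},"squeeze":{"type":"number"}},"required":["plan"]}

```bash
mkdir -p pics
python3 - <<'E'
from workcell import status, viewer, manip
import cv2, numpy as np
for n in ("top","scene"):
    cv2.imwrite(f"pics/{n}0.png", viewer.camera(n)[:,:,::-1]); m=viewer.camera_model(n); print(n,{k:np.round(v,4).tolist() for k,v in m.items()})
o=status.get_obs(); print(o["clock"],o["position"],o["ee_rot"],o["grip_width"],manip.tip_extent)
E
```

```text
top {'fx': 496.7277, 'fy': 496.7277, 'cx': 251.6137, 'cy': 185.2857, 'R': [[-0.0174, -0.9998, 0.011], [-0.997, 0.0165, -0.0761], [0.0759, -0.0123, -0.997]], 't': [0.0019, 0.6127, 1.2204]}
scene {'fx': 358.1662, 'fy': 358.1662, 'cx': 255.633, 'cy': 192.1666, 'R': [[0.5981, 0.8014, -0.0023], [0.5195, -0.3899, -0.7603], [-0.6102, 0.4536, -0.6495]], 't': [-0.3756, -0.2465, 1.1469]}
0.1 [0.2822585  0.55729437 0.24462968] [ 2.32258047e-01  9.72654017e-01 -5.92812517e-04 -1.02490721e-04] 0.9942541717389024 0.014
```

View pics/top0.png

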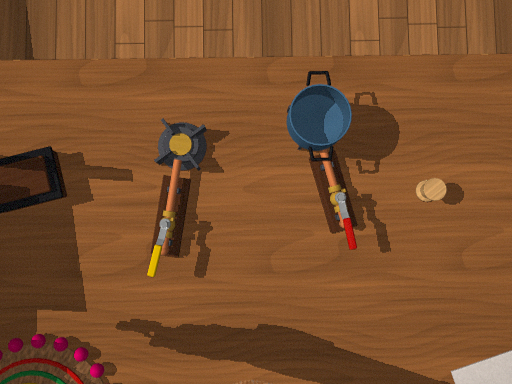

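View pics/scene0.png

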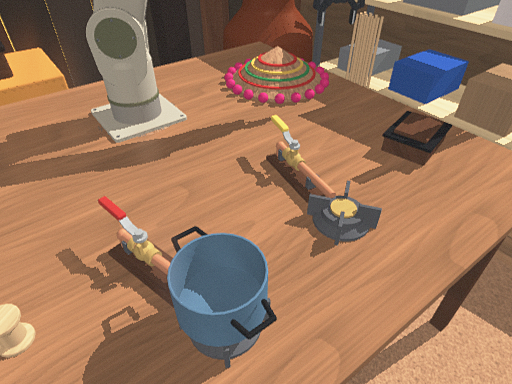

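The top view shows the yellow grip from about (151,274) to (162,245) px, its axis near (166,224) and the bare burner at (181,145). The red cock and the pot are to the right, around (340,195) and (320,118). The scene view agrees: yellow is on the left, and its handle points to the robot.

```bash
cat > h.py <<'E'
import numpy as np, cv2
from scipy.spatial.transform import Rotation as Ro
from workcell import status, viewer
def ray(n,u,v,z):
    m=viewer.camera_model(n); R=np.array(m["R"]); t=np.array(m["t"])
    c=-R.T@t; d=R.T@np.array([(u-m["cx"])/m["fx"],(v-m["cy"])/m["fy"],1]); return c+d*(z-c[2])/d[2]
def yellow(n):
    """Yellow grip's pixels: largest blob's min-area rectangle"""
    im=viewer.camera(n); h=cv2.cvtColor(im,cv2.COLOR_RGB2HSV)
    k=cv2.inRange(h,(24,170,120),(34,255,255)); _,lab,st,ce=cv2.connectedComponentsWithStats(k)
    i=1+st[1:,4].argmax(); p=np.argwhere(lab==i)[:,::-1].astype(np.float32); return im,p,st[i],ce[i]
def grip(n="top",z=.1):
    im,p,s,c=yellow(n); b=cv2.boxPoints(cv2.minAreaRect(p)); w=np.array([ray(n,*q,z)[:2] for q in b])
    e=sorted([(w[i]+w[(i+1)%4])/2 for i in np.argsort([np.linalg.norm(w[i]-w[(i+1)%4]) for i in range(4)])[:2]],key=lambda q:q[0])
    return s,c,np.array(e),w
E
python3 - <<'E'
from h import *
s,c,e,w=grip(); print(s,c,"ends",e.round(3),"len",np.linalg.norm(e[1]-e[0]))
B=ray("top",181,145,.05)[:2]; print("burner",B)
d=(e[1]-e[0])/np.linalg.norm(e[1]-e[0]); ax=e[0]+.125*d
print("axis from grip",ax,"by sight",ray("top",166,224,.1)[:2],"dist burner",np.linalg.norm(B-ax))
x=(B-ax)/np.linalg.norm(B-ax); print("stand yaw",np.degrees(np.arctan2(x[1],x[0])),"handle yaw",np.degrees(np.arctan2(d[1],d[0])))
o=status.get_obs(); print(Ro.from_quat(o["ee_rot"]).as_matrix().round(3))
E
```

```text
[148 245  13  32 215] [153.94883721 260.38604651] ends [[0.401 0.231]
 [0.471 0.213]] len 0.07220608457748255
burner [0.71294242 0.16386987]
axis from grip [0.52208524 0.1999148 ] by sight [0.51964158 0.19352873] dist burner 0.19423104497209012
stand yaw -10.694808355919292 handle yaw -14.31644702798416
[[-0.892  0.452 -0.   ]
 [ 0.452  0.892 -0.001]
 [-0.    -0.001 -1.   ]]
```

```bash
cat >> h.py <<'E'
A=np.array([.521,.197]); Y=np.radians(-10); X_=np.array([np.cos(Y),np.sin(Y)]); Y_=np.array([-np.sin(Y),np.cos(Y)])
def finger(a,off,r=.09):
    return A+r*(-np.cos(a)*X_+np.sin(a)*Y_)-off*(np.sin(a)*X_+np.cos(a)*Y_)
def rel(xy,z):
    o=status.get_obs(); return Ro.from_quat(o["ee_rot"]).inv().apply(np.r_[xy,z]-o["position"])
E
python3 - <<'E'
from h import *
p=finger(.06,.055); print(p, rel(p,.2), rel(p,.087))
E
```

```text
[0.42068255 0.16442072] [-0.3010139  -0.28791699  0.04501674] [-0.30101148 -0.28779245  0.15801667]
```

Request:
play_rows(plan=[0, 0, 0, -0.3, -0.288, 0.045, 0, 0, 0, 0, -0.3, -0.288, 0.045, 0, 0, 0, 0, -0.3, -0.288, 0.045, 0, 0, 0, 0, -0.3, -0.288, 0.045, 0, 0, 0, 0, -0.3, -0.288, 0.045, 0, 0, 0, 0, -0.3, -0.288, 0.045, 0, 0, 0, 0, -0.3, -0.288, 0.045, 0, 0, 0, 0, -0.3, -0.288, 0.045, 0, 0, 0, 0, -0.3, -0.288, 0.045, 0, 0, 0, 0, -0.3, -0.288, 0.1, 0, 0, 0, 0, -0.3, -0.288, 0.13, 0, 0, 0, 0, -0.3, -0.288, 0.158, 0, 0, 0, 0, -0.3, -0.288, 0.158, 0, 0, 0, 0, -0.3, -0.288, 0.158, 0], squeeze=30)

```text
clock: 1.9
position: [0.4202, 0.1662, 0.0883]
ee_rot: [0.232, 0.973, 0.0, 0.0]
ft_force: [-0.4, -0.1, 0.4]
grip_width: 0.002
grasp_force: 0.0
```

Run:
```python
from h import *
a=cv2.resize(viewer.camera("top")[120:330,80:300],None,fx=2.5,fy=2.5); b=cv2.resize(viewer.camera("scene")[60:260,180:400],None,fx=2,fy=2)
cv2.imwrite("pics/t1.png",a[:,:,::-1]); cv2.imwrite("pics/s1.png",b[:,:,::-1])
for t,off in [(.06,.04),(.1,.026),(.3,.026),(.5,.026),(.7,.026),(.9,.026),(1.1,.026),(1.3,.026),(1.45,.026),(1.571,.026),(1.571,.018),(1.571,.012)]: print(t,rel(finger(t,off),.087).round(3))
```

```text
0.06 [0.003 0.013 0.002]
0.1 [0.008 0.03  0.002]
0.3 [0.015 0.048 0.002]
0.5 [0.018 0.066 0.002]
0.7 [0.017 0.085 0.002]
0.9 [0.013 0.103 0.002]
1.1 [0.005 0.12  0.002]
1.3 [-0.006  0.135  0.002]
1.45 [-0.016  0.145  0.002]
1.571 [-0.025  0.152  0.002]
1.571 [-0.032  0.154  0.002]
1.571 [-0.038  0.156  0.002]
```

View pics/t1.png

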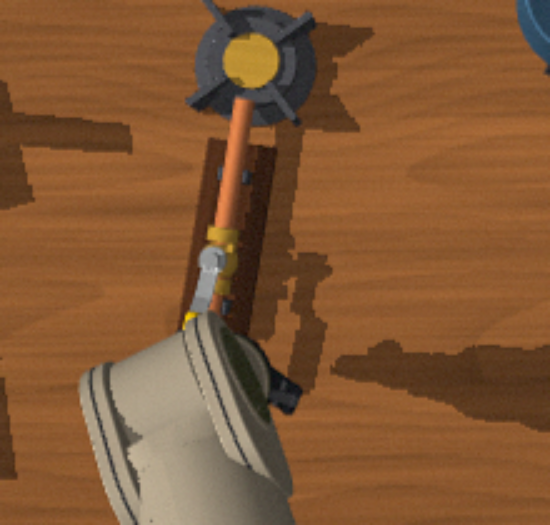

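View pics/s1.png

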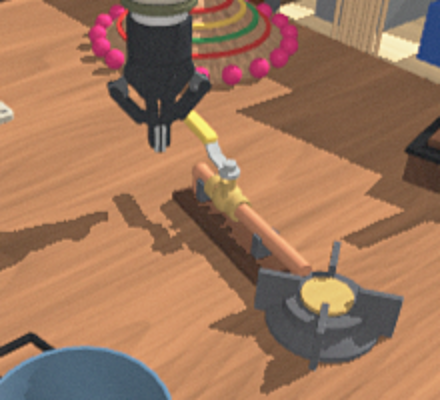

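The crops show the closed fingers standing free on the far (right) side of the yellow grip, with the tips around its height. Next I sweep the arc.

Request:
play_rows(plan=[0, 0, 0, 0.003, 0.013, 0.002, 0, 0, 0, 0, 0.008, 0.03, 0.002, 0, 0, 0, 0, 0.015, 0.048, 0.002, 0, 0, 0, 0, 0.018, 0.066, 0.002, 0, 0, 0, 0, 0.018, 0.066, 0.002, 0])

```text
clock: 2.62
position: [0.4336, 0.2341, 0.0851]
ee_rot: [0.231, 0.973, 0.0, -0.0]
ft_force: [0.5, -0.3, -0.9]
grip_width: -0.0
grasp_force: 0.0
```

Run:
```python
from h import *
a=cv2.resize(viewer.camera("top")[120:330,80:300],None,fx=2.5,fy=2.5)
cv2.imwrite("pics/t2.png",a[:,:,::-1])
for t,off in [(.7,.026),(.9,.026),(1.1,.026),(1.3,.026),(1.45,.026),(1.571,.026),(1.571,.018),(1.571,.012)]: print(t,rel(finger(t,off),.087).round(3))
```

```text
0.7 [-0.001  0.019 -0.002]
0.9 [-0.006  0.037 -0.002]
1.1 [-0.013  0.054 -0.002]
1.3 [-0.024  0.069 -0.002]
1.45 [-0.034  0.079 -0.002]
1.571 [-0.044  0.086 -0.002]
1.571 [-0.051  0.088 -0.002]
1.571 [-0.057  0.09  -0.002]
```

View pics/t2.png

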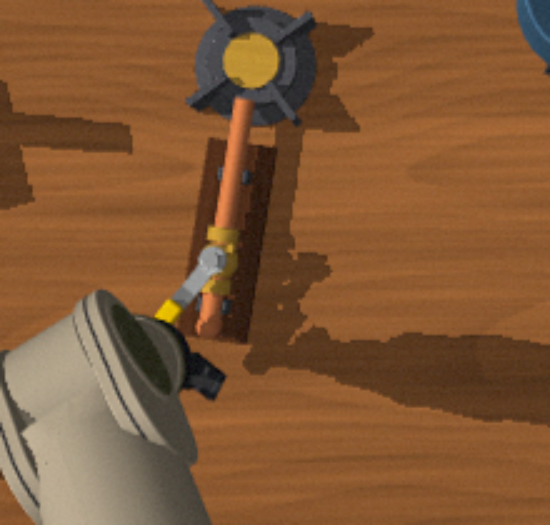

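The handle is turning: its lever now points from the axis at (212,262) px to (165,315). That is about 0.5 rad, as planned, so I continue the sweep.

Request:
play_rows(plan=[0, 0, 0, -0.001, 0.019, 0, 0, 0, 0, 0, -0.006, 0.037, 0, 0, 0, 0, 0, -0.013, 0.054, 0, 0, 0, 0, 0, -0.024, 0.069, 0, 0, 0, 0, 0, -0.034, 0.079, 0, 0, 0, 0, 0, -0.039, 0.083, 0, 0, 0, 0, 0, -0.044, 0.086, 0, 0, 0, 0, 0, -0.044, 0.086, 0, 0])

```text
clock: 3.68
position: [0.5117, 0.289, 0.0852]
ee_rot: [0.232, 0.973, 0.0, -0.0]
ft_force: [-2.7, -0.1, -1.4]
grip_width: 0.001
grasp_force: 1.3
```

Run:
```python
from h import *
a=cv2.resize(viewer.camera("top")[120:330,80:300],None,fx=2.5,fy=2.5)
cv2.imwrite("pics/t3.png",a[:,:,::-1])
for t,off in [(1.571,.026),(1.571,.02),(1.571,.014)]: print(t,rel(finger(t,off),.087).round(3))
```

```text
1.571 [ 0.001  0.001 -0.002]
1.571 [-0.005  0.002 -0.002]
1.571 [-0.01   0.004 -0.002]
```

View pics/t3.png

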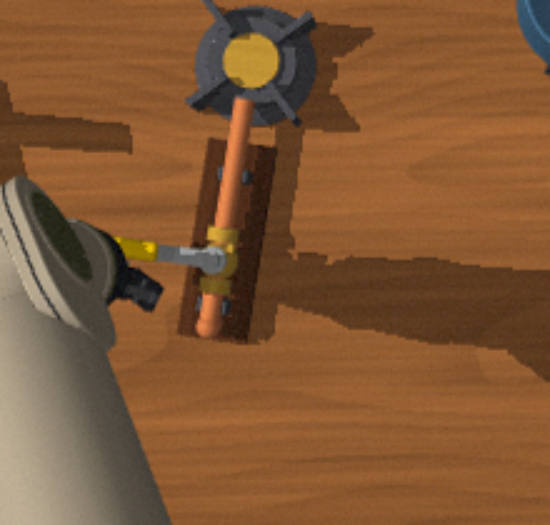

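The handle is now close to square across the pipe, and there is no stop force yet. I push on in small steps to the stop.

Request:
play_rows(plan=[0, 0, 0, -0.001, 0, 0, 0, 0, 0, 0, -0.002, 0.001, 0, 0, 0, 0, 0, -0.003, 0.001, 0, 0, 0, 0, 0, -0.004, 0.001, 0, 0, 0, 0, 0, -0.004, 0.001, 0, 0])

```text
clock: 4.35
position: [0.5125, 0.2891, 0.0851]
ee_rot: [0.231, 0.973, -0.001, -0.003]
ft_force: [-17.8, -1.0, 6.9]
grip_width: 0.004
grasp_force: 8.7
```

The force has risen to 18 N with almost no further travel, so the handle is on its stop. I back off along the way I came, then lift.

Request:
play_rows(plan=[0, 0, 0, 0.015, -0.004, 0, 0, 0, 0, 0, 0.04, -0.01, 0, 0, 0, 0, 0, 0.06, -0.015, 0, 0, 0, 0, 0, 0.06, -0.015, 0, 0, 0, 0, 0, 0.06, -0.015, -0.05, 0, 0, 0, 0, 0.06, -0.015, -0.1, 0, 0, 0, 0, 0.06, -0.015, -0.15, 0, 0, 0, 0, 0.1, 0.03, -0.15, 0, 0, 0, 0, 0.15, 0.06, -0.15, 0, 0, 0, 0, 0.15, 0.06, -0.15, 0, 0, 0, 0, 0.15, 0.06, -0.15, 0])

```text
clock: 5.72
position: [0.41, 0.4088, 0.2354]
ee_rot: [0.233, 0.973, 0.0, 0.0]
ft_force: [1.3, 0.3, 0.2]
grip_width: -0.0
grasp_force: 0.0
```

Run:
```python
from h import *
im=viewer.camera("top"); cv2.imwrite("pics/t4.png",cv2.resize(im[60:340,80:400],None,fx=2,fy=2)[:,:,::-1])
s,c,e,w=grip(); d=e[0]-A; m=e.mean(0); v=m-A; print(s,e.round(3),"handle yaw",np.degrees(np.arctan2(v[1],v[0])),"edge yaw",np.degrees(np.arctan2(*(e[1]-e[0])[::-1])))
i0=cv2.imread("pics/top0.png")[:,:,::-1]; dd=np.abs(im[60:260,280:370].astype(int)-i0[60:260,280:370]).max(2); print("changed px at red/pot",(dd>40).sum())
o=status.get_obs(); print(o["ft_force"],o["position"])
```

```text
[111 213  32  11 211] [[0.528 0.25 ]
 [0.541 0.322]] handle yaw 81.34891447537164 edge yaw 80.4969171410246
changed px at red/pot 0
[-0.86334272 -0.240726   -0.44305766] [0.41050488 0.40800169 0.23545491]
```

View pics/t4.png

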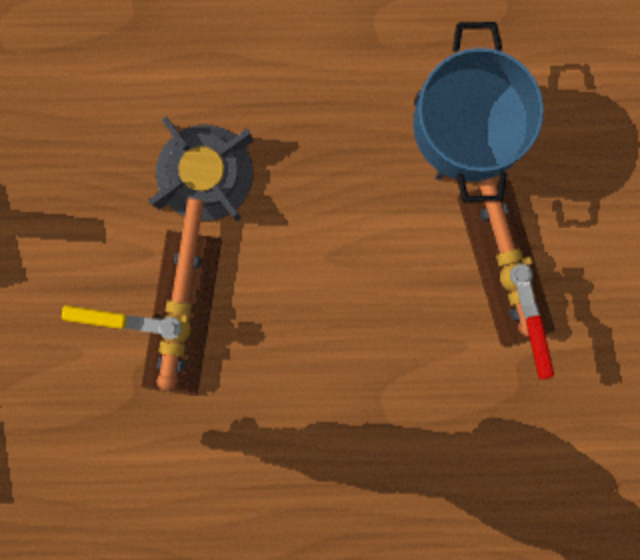

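The yellow handle, from (62,312) to (170,328) px, stands square across its pipe. Its measured yaw is 80.5°, against about 80° expected. The red cock and pot show no changed pixels, and the arm is clear.

```bash
python3 -c "
from workcell import manip
print(manip.hand_in())"
```

```text
the job is handed in; nothing more can be done
None
```

The yellow cock is shut: I pushed it onto its stop, and it measures within about 1° of square across the pipe. The red cock and the pot are where they were, and the job was handed in at about 6 s with the arm clear; the hand-in call returned no verdict.

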